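# Set the prop leg of a glaze sample board and hold the board upright

## Robot

A 7-joint arm with a two-finger parallel gripper is mounted at the origin on the work surface. World frame = base frame: x ahead of the robot, y to its left, z up, the work surface at z = 0. Lengths are in m, angles in rad, forces in N, time in s.
With the tool pointing down it reaches from about 0.425 to 0.925 m from the base axis. Payload 6.8 kg.
Tool frame: the origin (TCP) lies at the very end of the fingers, on their centre line; the grasp point (between the pads) lies 19 mm behind it; z points along the fingers, x is the direction in which the jaws open and shut, and the axes are right-handed (so a half turn about z gives the same grasp; the last joint's range is limited). The gripper opens to 85 mm and grips with 20 to 120 N. Pads are 22 mm wide; open, the fingers measure 114 mm over their backs; the gripper's body (76 mm by 85 mm) begins 54 mm behind the grasp point. The pads swing forward as they close: fully open they stand 13 mm farther back than shut.
Start: joints at [-1.392, 0.477, 0.022, 1.555, -0.011, 1.109, -0.083], TCP at [0.191, 0.647, 0.231] pointing down, gripper open.
Joint ranges: [-2.96, 2.96], [-0.34, 2.1], [-1.41, 1.46], [0.24, 2.44], [-1.37, 4.51], [0.17, 1.92], [-2.96, 2.96]. Speed limits (rad/s): [2.39, 2.39, 3.14, 3.14, 3.14, 3.14, 3.14].

## Interface

Orientations are given as a rotation vector (axis times angle).
In Python, from bench import r, grab_frame gives the robot as it stands. The module is installed in compiled form; this text tells all that it offers.
- The arm moves only by the tool send_rows, never from a script. Its argument "series" is a list of rows, each a list of 2 entries, a list of its own where there are three numbers: the shift along the tool's x, y, z in m, then the turn, a rotation vector about the tool's x, y, z in units of 5 degrees (1.0 is 5 degrees). A call has 1 to 20 rows; each row shifts and turns the commanded pose from where the row before left it, along the tool's axes as they then stand; what a row does not reach is not made up. A row lasts 1/8 s, in which the tool goes at most 62.5 mm and 10.7 degrees, less where a joint would pass 70% of its speed; a pose out of reach is approached as far as the arm can. A call is refused whole if a number of a shift passes 0.0625 or a number of a turn 1, either way. A call with a gripper value outside its range is refused whole. "fingers" is the closure in counts, from 0 (fully open) to 255 (shut), set as the call begins (left out, the last holds). The fingers move at their own pace and stop on an object; "grip_force" is the grip in N (left out, the last holds). Time passes only in rows, so rows that do not move let the fingers close. It gives the time, the measured TCP pose, the force and the opening at its end, in the units of the state.
- r.get_obs(): the state, without advancing time (a new reading comes with each control period).
- grab_frame(name): name is "scene" or "side" or "wrist"; returns a dict with "frame" (480x640x3 uint8, red, green, blue), "fx", "fy", "cx", "cy" (pixels), "origin" and "rotation" of the camera in the world; the wrist camera has in their place "T_tool_cam" (4x4, takes a point from camera to tool coordinates, whose origin is the TCP and whose axes are the tool frame's). Camera axes: x right, y down, z forward; pixel columns grow to the right and rows downward; lengths in m; the calibration is good to about 2 mm. A picture is of the moment at which its call begins: read the wrist's pose just before it. There is no depth.
- r.hand_in(): hands the job in, once; it reports no verdict.
The state is a dict: "clock": time; "joints": joint angles; "qvel": joint speeds; "tau": joint torques, N m; "tcp_pos": TCP position; "orientation": TCP orientation; "contact_force": force on the tool from outside, world axes, zero at the start; "moment": the same for the moment, N m; "grip_width": finger opening in m.
Only numpy, scipy, OpenCV 4.12 (cv2) and the standard library are available. Lean on these libraries where they do the work, as an engineer would, in place of code of your own. Each camera call takes 0.05 s, during which the arm holds its last target.

## Task

The glaze sample board leans on its rests with its orange prop leg folded up: flip the leg down, past its top dead centre, until it stays fully down. Then swing the board up by its yellow top rail and hold it upright, gripping the rail or bracing it; the board tips forward again if left alone, so finish while still holding it upright, and do not let go. Leave the pots, jars and the other things around it where they are.

Things in the scene. Friction and masses are not known exactly. Their poses are not given: they have to be found in the camera images.
- board_hinge (a point): Middle of the board's hinge, 30 mm above the table, on a fixed dark foot plate 150 x 190 mm. Axes fixed to the plate: z up, y along the hinge towards the side with the leg, x level, from the tile face to the back. The board leans to -x (roughly to the robot); the leg swings down on the +x side. Two fixed steel rests, 105 mm tall, stand at x = -58 mm, y = -80 and +80 mm.
- board (a joint): Lean of the board (rad): 0 = upright, 0.35 = leaning to -x on its rests (the start; it falls back there when let go), -0.12 = rear stop. Board 180 mm wide (y -90 to 90), 16 mm thick, from the hinge to 240 mm above it. Coloured tiles and a ledge (37 mm out, 16 to 28 mm above the hinge) on its -x face. Its weight and a light hinge spring tip it forward: about 0.6 N m lifts it off the rests, 0.3 N m holds it upright.
- rail_top (a point): Middle of the top face of the yellow top rail of the board, 240 mm from the hinge. The rail is 180 mm long (along y), 16 mm thick (along x) and 30 mm deep (along -z) and moves with the board: its z axis points from the hinge to the rail along the board. Both faces of the rail are free for fingers; the tiles begin 32 mm below its lower edge.
- leg (a joint): Angle of the prop leg relative to the board (rad): 0 = folded up along the board's side, 2.55 = fully down at its stop; it turns to the +x side of board_hinge. Its heavy foot holds it at either end by weight: pushed past top dead centre (leg_bar straight above leg_pivot, 0.35 rad with the board leaning) it falls down by itself and stays; short of it, it falls back. Under 1 N at the foot bar moves it.
- leg_bar (a point): Mid-length of the red foot bar at the free end of the leg: a round bar, 18 mm in diameter, 60 mm long (30 mm either way along y), parallel to the hinge, on the outer side of the leg, standing out sideways so that it can be pushed without touching the board. The leg itself is an orange flat bar 10 mm x 8 mm whose outer face is 26 mm to -y of this point.
- leg_pivot (a point): Point on the leg's pivot axis (parallel to the hinge), abreast of leg_bar, carried by the board: 105 mm from the hinge along the board, 136 mm to +y of the board's middle. leg_bar runs around it at 135 mm radius.
- bowl: Bystander: white bisque bowl, 110 mm wide, 55 mm tall, origin under its centre.
- jar: Bystander: glaze jar with grey cap, 72 mm wide, 85 mm tall, origin under its centre.
- jarlid: Bystander: red jar lid lying on the table, 72 mm wide, 14 mm thick, origin under its centre.
- flask: Bystander: green drinking bottle with blue cap, 68 mm wide, 210 mm tall, origin under its centre.
- mug: Bystander: steel cup, 72 mm wide, 70 mm tall, origin under its centre.
- pot: Bystander: glaze jar with white cap, 80 mm wide, 100 mm tall, origin under its centre.
- brush: Bystander: brush lying on the table, 200 mm long, handle to its -x, origin under its middle.

How it is judged:
By the outcome, as a careful person would: the job done as asked, in the order asked, and still so for the second after the job is handed in, while the arm keeps its last pose, push and grip.
It also fails if it takes over 51 s, if anything falls off the work surface, if the arm or the gripper's body presses on something with over 40 N, if the wrist force passes 120 N, or if a joint passes its speed limit or range.

## Working session

There is one attempt and no reset: what is moved stays moved. The work goes in short steps, Python scripts to look and compute and a tool call to move; the robot and the scene stay as the last step left them, time stands still between calls to the robot, and variables do not carry over. Pictures are saved under pics/ and viewed, and the job is handed in when it is done.

Besides the shell and the picture viewer there is one more tool, called after "Request:" as name(argument=value, ...), one argument or row to a line, values as JSON. send_rows: Moves the arm, as the interface text tells. Its arguments: {"type":"object","properties":{"series":{"type":"array"},"fingers":{"type":"number"},"grip_force":{"type":"number"}},"required":["series"]}

```bash
mkdir -p pics; python3 - <<'E'
from bench import r, grab_frame
import cv2,numpy as np
print(r.get_obs())
for n in ["scene","side","wrist"]:
    d=grab_frame(n); cv2.imwrite(f"pics/{n}0.png",d["frame"][:,:,::-1])
    print(n,{k:v for k,v in d.items() if k!="frame"})
    np.save(f"{n}0.npy",d,allow_pickle=True)
E
```

```text
{'clock': 0.0, 'joints': array([-1.39209158,  0.4777985 ,  0.02234056,  1.55643593, -0.0115181 ,
        1.10928412, -0.08310721]), 'qvel': array([ 0.00052348,  0.00059886,  0.00049581,  0.00094339,  0.0007133 ,
       -0.00177318, -0.00034107]), 'tau': array([ 2.38128911e-05, -5.96457803e+01,  1.60783600e+00, -2.81192708e+01,
        1.24084359e-02,  9.52425442e-03,  1.90153071e-05]), 'tcp_pos': array([0.19079465, 0.6468694 , 0.23033334]), 'orientation': array([ 2.51516690e+00,  1.88047727e+00, -2.14561081e-03]), 'contact_force': array([-0.04157756,  0.62033219,  0.65693911]), 'moment': array([-0.04006428, -0.0295687 , -0.03114522]), 'grip_width': 0.08571392930971308}
scene {'fx': 591.9760963506781, 'fy': 591.9760963506781, 'cx': 319.3883303777683, 'cy': 241.86532444434607, 'origin': array([ 1.82137393, -0.72044039,  1.23218067]), 'rotation': array([-1.9589067 , -1.16974107,  0.58501115])}
side {'fx': 619.27331429175, 'fy': 619.27331429175, 'cx': 311.8209620317422, 'cy': 240.33190743181603, 'origin': array([ 0.03348898, -1.11325515,  1.49771814]), 'rotation': array([-2.35731749,  0.5499593 , -0.20417939])}
wrist {'fx': 347.48637366301887, 'fy': 347.48637366301887, 'cx': 321.5696493562537, 'cy': 242.60072663099862, 'T_tool_cam': array([[ 9.99999951e-01, -3.09076149e-04,  4.39719869e-05,
        -6.72249514e-05],
       [ 2.84805308e-04,  9.60877618e-01,  2.76973145e-01,
        -6.97014597e-02],
       [-1.27857491e-04, -2.76973119e-01,  9.60877659e-01,
        -1.43198729e-01],
       [ 0.00000000e+00,  0.00000000e+00,  0.00000000e+00,
         1.00000000e+00]])}
```

View pics/scene0.png

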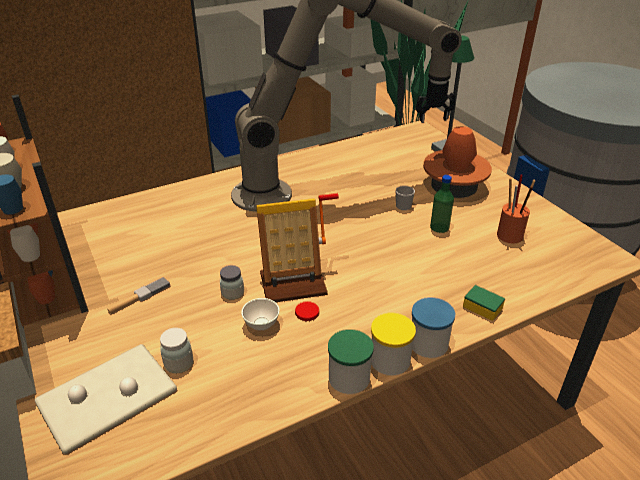

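View pics/side0.png

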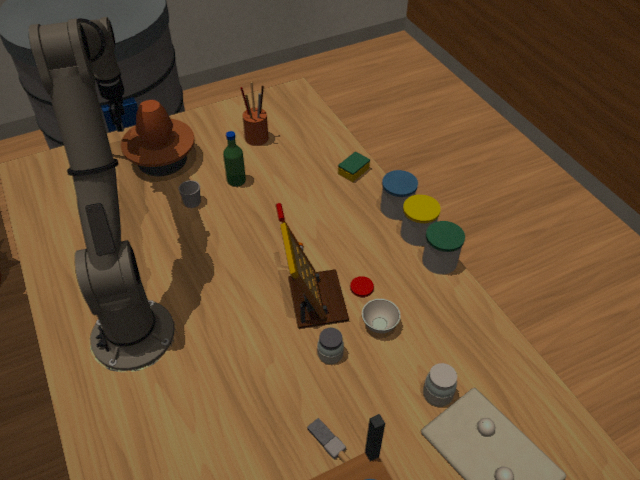

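View pics/wrist0.png

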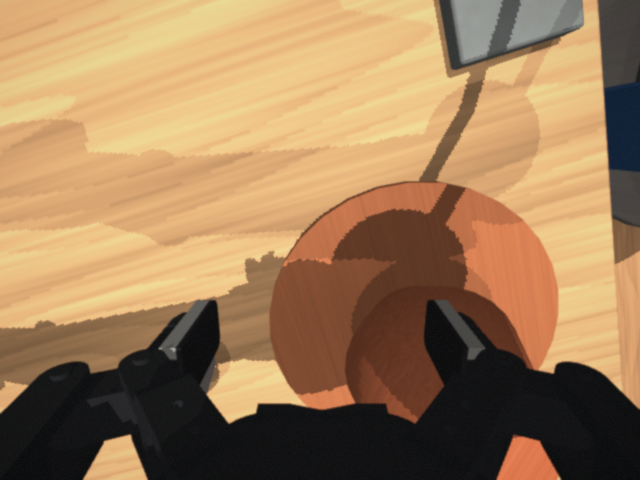

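The scene view shows the board back at (290,240), with the yellow rail at y≈207, the red foot bar at (328,197) and the bowl, jar and red lid close by. The side view shows the rail at (289,248) and the bar at (280,212). I'll zoom in next and triangulate.

```bash
cat > h.py <<'E'
import numpy as np,cv2
from scipy.spatial.transform import Rotation as R
def ld(n): return np.load(n,allow_pickle=True).item()
def ray(d,p,tool=None):
    K=np.array([[d['fx'],0,d['cx']],[0,d['fy'],d['cy']],[0,0,1]])
    v=np.linalg.solve(K,[p[0],p[1],1.]); v/=np.linalg.norm(v)
    if tool is None: return np.array(d['origin']),R.from_rotvec(d['rotation']).as_matrix()@v
    T=tool@d['T_tool_cam']; return T[:3,3],T[:3,:3]@v
def tri(rs):
    A=0;b=0
    for o,v in rs:
        P=np.eye(3)-np.outer(v,v);A=A+P;b=b+P@o
    x=np.linalg.solve(A,b); return x,[np.linalg.norm((np.eye(3)-np.outer(v,v))@(x-o)) for o,v in rs]
def plane(rv,z): o,v=rv; return o+v*(z-o[2])/v[2]
def proj(d,X):
    M=R.from_rotvec(d['rotation']).as_matrix(); c=M.T@(np.asarray(X)-d['origin']); return np.array([d['fx']*c[0]/c[2]+d['cx'],d['fy']*c[1]/c[2]+d['cy']])
E
python3 - <<'E'
from h import *
a=ld('scene0.npy')['frame'];b=ld('side0.npy')['frame']
for n,im,(x0,y0,w,h) in [('a',a,(240,180,120,120)),('b',b,(265,195,150,150))]:
    c=cv2.resize(im[y0:y0+h,x0:x0+w],(600,600),interpolation=cv2.INTER_CUBIC); cv2.imwrite(f'pics/z{n}.png',c[:,:,::-1])
    hsv=cv2.cvtColor(im,cv2.COLOR_RGB2HSV)
    for nm,m in [('red',((hsv[...,0]<4)|(hsv[...,0]>176))&(hsv[...,1]>220)&(hsv[...,2]>90)),('yel',(hsv[...,0]>23)&(hsv[...,0]<31)&(hsv[...,1]>200)&(hsv[...,2]>120))]:
        k,l,s,ce=cv2.connectedComponentsWithStats(m.astype('uint8'))
        for i in range(1,k):
            if s[i,4]>12:
                pts=np.argwhere(l==i)[:,::-1].astype(np.float32); print(n,nm,s[i],ce[i].round(1),cv2.boxPoints(cv2.minAreaRect(pts)).round(1).tolist())
E
```

```text
a red [319 194  19   5  65] [328.6 196.2] [[319.0, 194.0], [337.0, 194.0], [337.0, 198.0], [319.0, 198.0]]
a red [295 302  24  17 314] [306.8 310. ] [[295.0, 302.0], [318.0, 302.0], [318.0, 318.0], [295.0, 318.0]]
a yel [ 371  313   45   32 1088] [393.  328.5] [[368.29998779296875, 339.29998779296875], [374.29998779296875, 309.29998779296875], [417.6000061035156, 317.8999938964844], [411.6000061035156, 347.8999938964844]]
b red [277 203   7  16  67] [279.7 210.6] [[275.8999938964844, 203.60000610351562], [280.29998779296875, 202.6999969482422], [283.20001220703125, 217.1999969482422], [278.79998779296875, 218.0]]
b red [351 277  22  18 327] [361.6 285.5] [[351.0, 277.0], [372.0, 277.0], [372.0, 294.0], [351.0, 294.0]]
b yel [404 195  36  26 740] [421.6 207.2] [[404.0, 195.0], [439.0, 195.0], [439.0, 220.0], [404.0, 220.0]]
```

View pics/za.png

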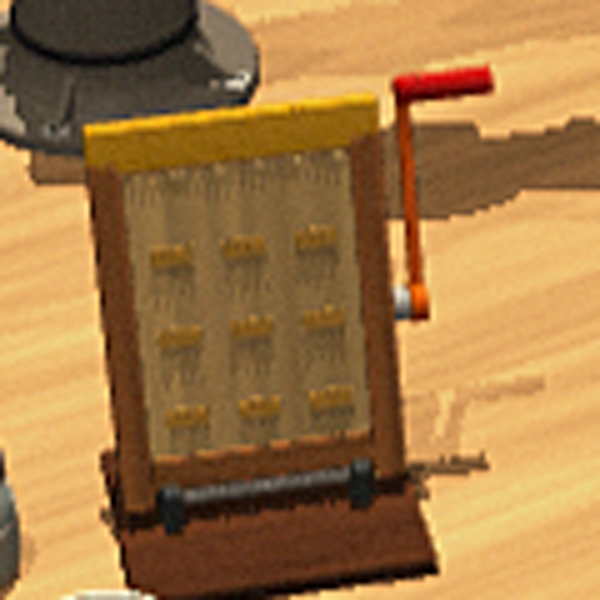

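View pics/zb.png

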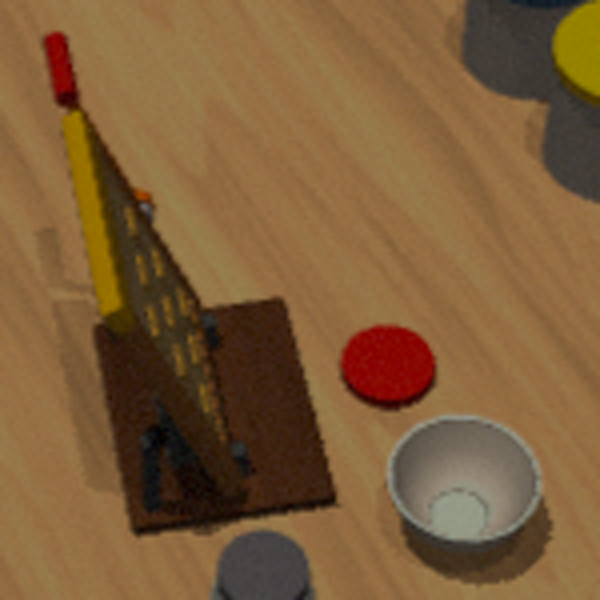

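```bash
python3 - <<'E'
from h import *
A=ld('scene0.npy');B=ld('side0.npy')
a=lambda u,v:ray(A,((u+.5)/5-.5+240,(v+.5)/5-.5+180))
b=lambda u,v:ray(B,((u+.5)/4-.5+265,(v+.5)/4-.5+195))
for n,p,q in [('bar out',(491,79),(55,37)),('bar in',(398,87),(67,101)),('bar mid',(445,83),(61,69)),('rail +y backtop',(377,95),(82,110)),('rail -y backtop',(86,127),(131,320)),('pivot',(418,301),(142,201)),
 ('hblock+',(360,487),(210,333)),('hblock-',(174,510),(240,460))]:
    x,e=tri([a(*p),b(*q)]); print(n,x.round(4),np.round(e,4))
print('plate a back corners z=.006', plane(a(436,571),.006),plane(a(132,597),.006))
for q in [(96,328),(284,298),(335,500),(137,528)]: print('plate b',plane(b(*q),.006).round(4))
for n,p,q in [('jarlid',(306.8,310.),(361.6,285.5))]:
    x,e=tri([ray(A,p),ray(B,q)]);print(n,x,e)
E
```

```text
bar out [0.4957 0.0562 0.2555] [0.0005 0.0005]
bar in [ 0.4781 -0.001   0.2547] [0.0021 0.0021]
bar mid [0.4869 0.0277 0.2549] [0.001 0.001]
rail +y backtop [ 0.4827 -0.0172  0.2574] [0.0011 0.0011]
rail -y backtop [ 0.4346 -0.1923  0.2563] [0.0068 0.0068]
pivot [ 0.529  -0.0125  0.132 ] [0.0006 0.0006]
hblock+ [ 0.557  -0.069   0.0242] [0.0006 0.0006]
hblock- [ 0.5237 -0.1832  0.0256] [0.0007 0.0007]
plate a back corners z=.006 [ 0.63129831 -0.05559882  0.006     ] [ 0.56384756 -0.23041092  0.006     ]
plate b [ 0.4872 -0.012   0.006 ]
plate b [ 0.6304 -0.0499  0.006 ]
plate b [ 0.5759 -0.2338  0.006 ]
plate b [ 0.4368 -0.1919  0.006 ]
jarlid [ 0.66961493 -0.14456064  0.00991881] [np.float64(0.0002511437312529413), np.float64(0.00025114373125290215)]
```

```bash
cat >> h.py <<'E'
from math import radians,sin,cos
yaw=-radians(16.3); H=np.array([.530,-.125,.03])
L=R.from_euler('z',yaw).as_matrix()   # local plate axes in columns
def w(x,y,z): return H+L@np.array([x,y,z])   # z relative to hinge
def loc(p): return L.T@(np.asarray(p)-H)
def toolgoal(o,p): M=R.from_rotvec(o['orientation']).as_matrix(); return M.T@(np.asarray(p)-o['tcp_pos'])
E
python3 - <<'E'
from h import *; from bench import r
o=r.get_obs(); M=R.from_rotvec(o['orientation']).as_matrix(); print(M.round(3)); print('tool axes in plate', (L.T@M).round(3))
g=w(-.13,.14,.33); print(g, toolgoal(o,g))
A=ld('scene0.npy');B=ld('side0.npy')
for n,p in [('flask top',(446,179)),('mug',(405,208)),('flask base',(441,231))]: print(n,plane(ray(A,p),.21 if 'top' in n else 0))
E
```

```text
[[ 0.283  0.959 -0.   ]
 [ 0.959 -0.283 -0.001]
 [-0.001  0.    -1.   ]]
tool axes in plate [[ 0.002  1.     0.   ]
 [ 1.    -0.002 -0.001]
 [-0.001  0.    -1.   ]]
[0.44451865 0.04585941 0.36      ] [-0.5050136   0.41338747 -0.12866276]
flask top [0.51790952 0.46023217 0.21      ]
mug [0.345298   0.43646212 0.        ]
flask base [0.52722184 0.46427508 0.        ]
```

Request:
send_rows(
  series=[
    [[0, 0, -0.043], [0, 0, 0]],
    [[0, 0, -0.043], [0, 0, 0]],
    [[0, 0, -0.043], [0, 0, 0]],
    [[-0.0316, 0.0258, 0], [0, 0, 0]],
    [[-0.0316, 0.0258, 0], [0, 0, 0]],
    [[-0.0316, 0.0258, 0], [0, 0, 0]],
    [[-0.0316, 0.0258, 0], [0, 0, 0]],
    [[-0.0316, 0.0258, 0], [0, 0, 0]],
    [[-0.0316, 0.0258, 0], [0, 0, 0]],
    [[-0.0316, 0.0258, 0], [0, 0, 0]],
    [[-0.0316, 0.0258, 0], [0, 0, 0]],
    [[-0.0316, 0.0258, 0], [0, 0, 0]],
    [[-0.0316, 0.0258, 0], [0, 0, 0]],
    [[-0.0316, 0.0258, 0], [0, 0, 0]],
    [[-0.0316, 0.0258, 0], [0, 0, 0]],
    [[-0.0316, 0.0258, 0], [0, 0, 0]],
    [[-0.0316, 0.0258, 0], [0, 0, 0]],
    [[-0.0316, 0.0258, 0], [0, 0, 0]],
    [[-0.0316, 0.0258, 0], [0, 0, 0]],
  ],
  fingers=255,
)

```text
clock: 2.52
tcp_pos: [0.444, 0.0444, 0.3602]
orientation: [-2.516, -1.881, -0.0]
contact_force: [-0.1, -0.5, -0.2]
grip_width: 0.0001
```

```bash
python3 - <<'E'
from h import *; from bench import r,grab_frame
o=r.get_obs(); d=grab_frame('wrist'); d['obs']=o; np.save('wrist1.npy',d,allow_pickle=True); cv2.imwrite('pics/wrist1.png',d['frame'][:,:,::-1])
print(o['clock'],o['tcp_pos'],loc(o['tcp_pos']),o['orientation'],o['joints'].round(2))
E
```

```text
2.525 [0.44398928 0.04435179 0.36024259] [-0.13008495  0.1384044   0.33024259] [-2.51586297e+00 -1.88100565e+00 -2.49883131e-04] [-0.8  -0.06  0.54  1.92  0.03  1.27  1.02]
```

View pics/wrist1.png

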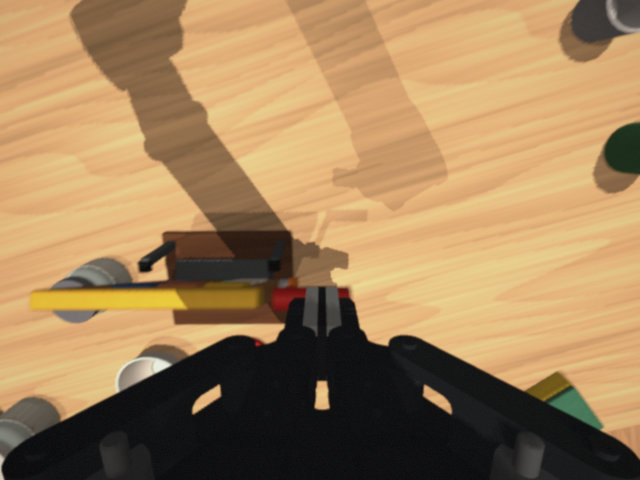

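The wrist view shows the red bar at rows 288–309, cols 272–351, behind the fingers. The rail is at rows 289–309, cols 31–264.

```bash
python3 - <<'E'
from h import *
d=ld('wrist1.npy');o=d['obs'];T=np.eye(4);T[:3,:3]=R.from_rotvec(o['orientation']).as_matrix();T[:3,3]=o['tcp_pos']
for n,p,z in [('bar in',(272,298),.2549),('bar out',(351,298),.2549),('rail -',(31,300),.257),('rail +',(263,299),.257)]:
    x=plane(ray(d,p,T),z); print(n,x.round(4),loc(x).round(4))
E
```

```text
bar in [ 0.478  -0.006   0.2549] [-0.0833  0.0996  0.2249]
bar out [0.4955 0.0531 0.2549] [-0.0831  0.1612  0.2249]
rail - [ 0.4259 -0.185   0.257 ] [-0.0831 -0.0868  0.227 ]
rail + [ 0.476  -0.0124  0.257 ] [-0.0834  0.0929  0.227 ]
```

Request:
send_rows(
  series=[
    [[0.004, 0, 0.03], [0, 0, 0]],
    [[0, 0, 0.031], [0, 0, 0]],
    [[0, 0, 0.031], [0, 0, 0]],
    [[0, 0, 0.03], [0, 0, 0]],
    [[0, 0.009, 0], [0, 0, 0]],
    [[0, 0.009, 0], [0, 0, 0]],
    [[0, 0.009, 0], [0, 0, 0]],
    [[0, 0.009, 0], [0, 0, 0]],
    [[0, 0.009, 0], [0, 0, 0]],
    [[0, 0.009, 0], [0, 0, 0]],
  ],
)

```text
clock: 3.82
tcp_pos: [0.4975, 0.0341, 0.2384]
orientation: [2.516, 1.881, 0.0]
contact_force: [-0.2, -0.1, 0.2]
grip_width: -0.0
```

```bash
cat > look.py <<'E'
import sys
from h import *; from bench import r,grab_frame
o=r.get_obs(); print(o['clock'],loc(o['tcp_pos']).round(4),o['contact_force'].round(2),o['grip_width'])
ims=[]
for n,(x0,y0,w_,h_) in [('scene',(240,150,150,150)),('side',(220,150,170,170))]:
    d=grab_frame(n); np.save(f'{n}_{sys.argv[1]}.npy',d,allow_pickle=True)
    ims.append(cv2.resize(d['frame'][y0:y0+h_,x0:x0+w_],(400,400),interpolation=cv2.INTER_CUBIC))
cv2.imwrite(f'pics/l{sys.argv[1]}.png',np.hstack(ims)[:,:,::-1])
E
python3 look.py 1
```

```text
3.825 [-0.0759  0.1436  0.2084] [-0.21 -0.11  0.18] -2.938198725336869e-05
```

View pics/l1.png

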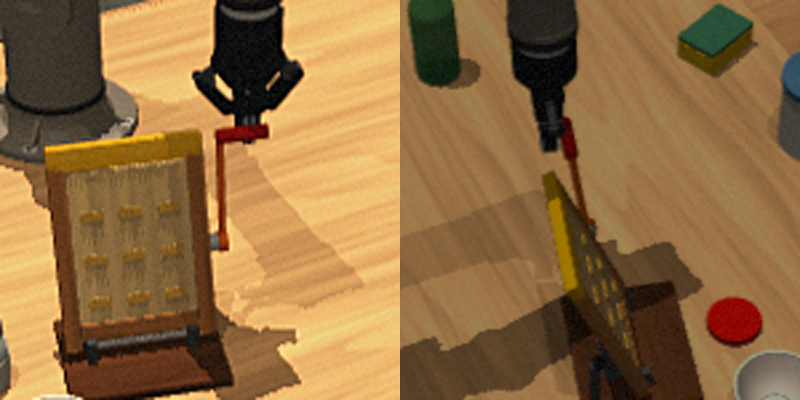

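The fingers are behind the bar at (245,130) in the left crop. The bar is already moving with them and stands clear of the board. I'll keep pushing.

Request:
send_rows(
  series=[
    [[0, 0.009, 0], [0, 0, 0]],
    [[0, 0.009, 0], [0, 0, 0]],
    [[0, 0.009, 0], [0, 0, 0]],
    [[0, 0.009, 0], [0, 0, 0]],
    [[0, 0.009, 0], [0, 0, 0]],
    [[0, 0.009, 0], [0, 0, 0]],
    [[0, 0, -0.01], [0, 0, 0]],
    [[0, 0, -0.03], [0, 0, 0]],
    [[0, 0, -0.03], [0, 0, 0]],
    [[0, 0, -0.03], [0, 0, 0]],
    [[0, 0, 0], [0, 0, 0]],
    [[0, 0, 0], [0, 0, 0]],
    [[0, 0, 0], [0, 0, 0]],
  ],
)

```text
clock: 5.55
tcp_pos: [0.5479, 0.019, 0.3374]
orientation: [-2.515, -1.881, 0.003]
contact_force: [-0.2, -0.0, 0.1]
grip_width: -0.0001
```

```bash
python3 look.py 2
```

```text
5.55 [-0.0232  0.1433  0.3074] [-0.21 -0.01  0.07] -9.681729190346226e-05
```

View pics/l2.png

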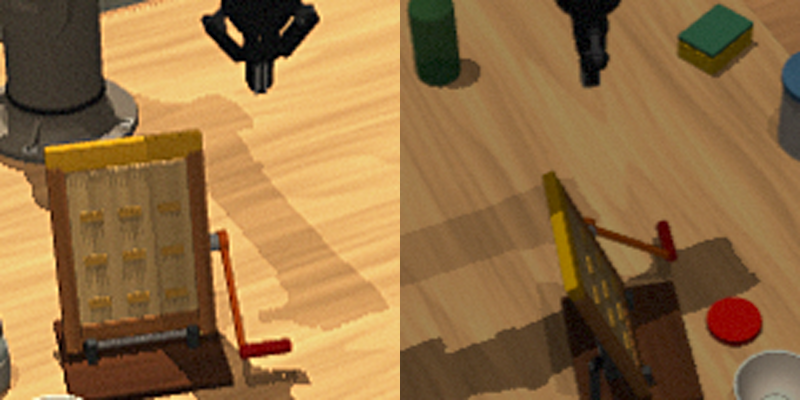

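```bash
python3 - <<'E'
from h import *; from bench import r
A=ld('scene_2.npy');B=ld('side_2.npy'); c=[]
for d in (A,B):
    hsv=cv2.cvtColor(d['frame'],cv2.COLOR_RGB2HSV)
    m=((hsv[...,0]<4)|(hsv[...,0]>176))&(hsv[...,1]>200)&(hsv[...,2]>60)
    k,l,s,ce=cv2.connectedComponentsWithStats(m.astype('uint8'))
    for i in range(1,k):
        if 40<s[i,4]<200: print(s[i],ce[i]); c.append(ray(d,ce[i]))
x,e=tri(c);print(x,e,loc(x))
print(r.get_obs()['joints'].round(3))
E
```

```text
[330 278  19   6  84] [338.85714286 280.46428571]
[330 244   7  16  57] [332.80701754 250.96491228]
[ 0.63797624 -0.01613891  0.05087266] [np.float64(0.00182330612158365), np.float64(0.0018233061215834343)] [0.07308248 0.13479079 0.02087266]
[-0.67   0.195  0.618  1.753 -0.119  1.232  1.263]
```

Request:
send_rows(
  series=[
    [[0, 0, -0.03], [0, 0, 1]],
    [[0, 0, 0], [0, 0, 1]],
  ],
  fingers=100,
)

```text
clock: 5.9
tcp_pos: [0.5495, 0.0188, 0.3698]
orientation: [2.672, 1.65, 0.004]
contact_force: [-0.2, 0.1, -0.3]
grip_width: 0.0359
```

```bash
python3 - <<'E'
from h import *; from bench import r
o=r.get_obs();print(o['joints'].round(3),o['grip_width'])
E
```

```text
[-0.697  0.175  0.646  1.704 -0.109  1.296  1.078] 0.03586410754358567
```

The bar measures at local (0.073, 0.135, 0.021), and fully down should be (0.073, 0.136, 0.019). The leg is down. Next I turn the gripper for the rail.

Request:
send_rows(
  series=[
    [[0, 0, 0], [0, 0, 1]],
    [[0, 0, 0], [0, 0, 1]],
    [[0, 0, 0], [0, 0, 1]],
    [[0, 0, 0], [0, 0, 1]],
    [[0, 0, 0], [0, 0, 1]],
    [[0, 0, 0], [0, 0, 1]],
    [[0, 0, 0], [0, 0, 1]],
    [[0, 0, 0], [0, 0, 1]],
    [[0, 0, 0], [0, 0, 1]],
    [[0, 0, 0], [0, 0, 1]],
    [[0, 0, 0], [0, 0, 1]],
    [[0, 0, 0], [0, 0, 1]],
    [[0, 0, 0], [0, 0, 1]],
    [[0, 0, 0], [0, 0, 1]],
    [[0, 0, 0], [0, 0, 1]],
    [[0, 0, 0], [0, 0, 1]],
    [[0, 0, 0], [0, 0, 0]],
  ],
)

```text
clock: 8.02
tcp_pos: [0.5484, 0.019, 0.3678]
orientation: [3.109, -0.448, -0.001]
contact_force: [-0.0, 0.2, 0.4]
grip_width: 0.0518
```

```bash
cat > goal.py <<'E'
from h import *; from bench import r
import sys
lean=float(sys.argv[1]); dist=float(sys.argv[2]); y=float(sys.argv[3])
o=r.get_obs(); M=R.from_rotvec(o['orientation']).as_matrix()
z=np.array([sin(lean),0,-cos(lean)]); x=np.array([cos(lean),0,sin(lean)])
G=L@np.c_[x,np.cross(z,x),z]; g=w(-dist*sin(lean),y,dist*cos(lean))
print('clock',o['clock'],'loc',loc(o['tcp_pos']).round(4),'shift tool',(M.T@(g-o['tcp_pos'])).round(4),'turn units',(R.from_matrix(M.T@G).as_rotvec(degrees=True)/5).round(3))
print('joints',o['joints'].round(2),o['contact_force'].round(1),o['moment'].round(2),o['grip_width'])
print('tool in plate',(L.T@M).round(3).tolist())
E
python3 goal.py .35 .30 0
```

```text
clock 8.025 loc [-0.0228  0.1434  0.3378] shift tool [-0.0798  0.1435  0.0562] turn units [ 0.011  4.018 -0.017]
joints [-0.86  0.2   0.85  1.72 -0.15  1.3  -0.26] [-0.   0.2  0.4] [-0.06 -0.03  0.  ] 0.05183316133891772
tool in plate [[1.0, -0.002, -0.001], [-0.002, -1.0, -0.001], [-0.001, 0.001, -1.0]]
```

Request:
send_rows(
  series=[
    [[-0.013, 0.024, 0], [0, 0, 0]],
    [[-0.013, 0.024, 0], [0, 0, 0]],
    [[-0.013, 0.024, 0], [0, 0, 0]],
    [[-0.013, 0.024, 0], [0, 0, 0]],
    [[-0.014, 0.024, 0], [0, 0, 0]],
    [[-0.014, 0.024, 0], [0, 0, 0]],
    [[0, 0, 0.018], [0, 0, 0]],
    [[0, 0, 0.019], [0, 0, 0]],
    [[0, 0, 0.019], [0, 0, 0]],
    [[0, 0, 0], [0, 1, 0]],
    [[0, 0, 0], [0, 1, 0]],
    [[0, 0, 0], [0, 1, 0]],
    [[0, 0, 0], [0, 1, 0]],
    [[0, 0, 0], [0, 0, 0]],
  ],
)

```text
clock: 9.78
tcp_pos: [0.4297, -0.0967, 0.3117]
orientation: [3.015, -0.433, 0.53]
contact_force: [-0.5, -0.1, -0.4]
grip_width: 0.052
```

```bash
python3 goal.py .35 .205 0; python3 look.py 3;python3 - <<'E'
from h import *; from bench import r,grab_frame
o=r.get_obs(); d=grab_frame('wrist'); d['obs']=o; np.save('wrist3.npy',d,allow_pickle=True); cv2.imwrite('pics/wrist3.png',d['frame'][:,:,::-1])
E
```

```text
clock 9.775 loc [-0.1042 -0.0009  0.2817] shift tool [ 0.0015 -0.001   0.0953] turn units [ 0.008  0.025 -0.005]
joints [-0.72 -0.32  0.58  2.23  0.4   0.89 -0.63] [-0.5 -0.1 -0.4] [ 0.1   0.35 -0.04] 0.05203475944418805
tool in plate [[0.94, -0.001, 0.341], [-0.0, -1.0, -0.001], [0.341, 0.001, -0.94]]
9.775 [-0.1042 -0.0009  0.2817] [-0.53 -0.15 -0.38] 0.05203475944418805
```

View pics/l3.png

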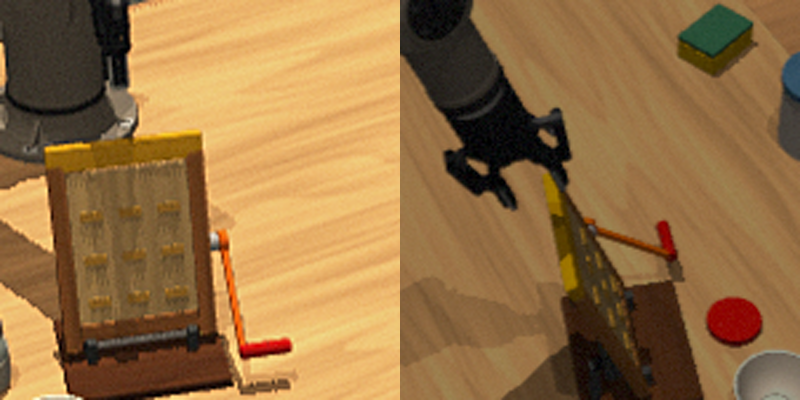

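View pics/wrist3.png

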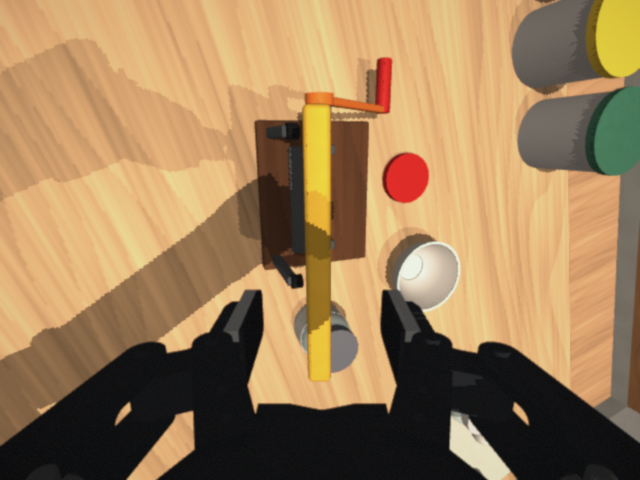

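The wrist view shows the rail vertical at col ≈318, centred between the fingers (≈321). The descent is clear, so I go down along the board.

Request:
send_rows(
  series=[
    [[0.001, 0, 0.012], [0, 0, 0]],
    [[0, 0, 0.012], [0, 0, 0]],
    [[0, 0, 0.012], [0, 0, 0]],
    [[0, 0, 0.012], [0, 0, 0]],
    [[0, 0, 0.012], [0, 0, 0]],
    [[0, 0, 0.012], [0, 0, 0]],
    [[0, 0, 0.012], [0, 0, 0]],
    [[0, 0, 0.01], [0, 0, 0]],
    [[0, 0, 0], [0, 0, 0]],
  ],
)

```text
clock: 11.05
tcp_pos: [0.4627, -0.1061, 0.2235]
orientation: [3.013, -0.435, 0.529]
contact_force: [0.4, 0.6, -0.5]
grip_width: 0.0515
```

```bash
python3 goal.py .35 .205 0; python3 look.py 4
```

```text
clock 11.05 loc [-0.0699 -0.0007  0.1935] shift tool [-0.0006 -0.0007  0.0007] turn units [ 0.033  0.027 -0.019]
joints [-0.78 -0.09  0.8   2.31  0.29  0.58 -0.48] [ 0.4  0.6 -0.5] [ 0.14  0.38 -0.03] 0.051519683948147564
tool in plate [[0.94, -0.003, 0.341], [-0.002, -1.0, -0.003], [0.341, 0.002, -0.94]]
11.05 [-0.0699 -0.0007  0.1935] [ 0.38  0.56 -0.46] 0.051519683948147564
```

View pics/l4.png

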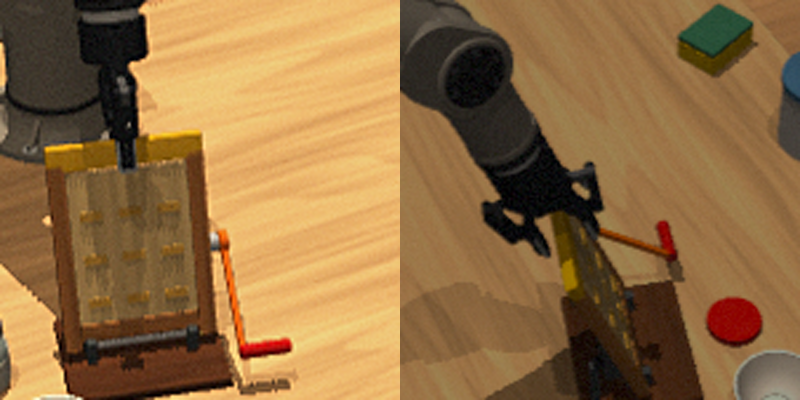

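The fingers straddle the rail near its middle, in the left crop at (125,150). I close them now.

Request:
send_rows(
  series=[
    [[0, 0, 0], [0, 0, 0]],
    [[0, 0, 0], [0, 0, 0]],
    [[0, 0, 0], [0, 0, 0]],
    [[0, 0, 0], [0, 0, 0]],
    [[0, 0, 0], [0, 0, 0]],
    [[0, 0, 0], [0, 0, 0]],
    [[0, 0, 0], [0, 0, 0]],
    [[0, 0, 0], [0, 0, 0]],
  ],
  fingers=255,
  grip_force=50,
)

```text
clock: 12.15
tcp_pos: [0.4624, -0.1056, 0.2244]
orientation: [3.015, -0.434, 0.53]
contact_force: [-6.3, 2.5, 7.5]
grip_width: 0.0154
```

```bash
python3 goal.py .35 .205 0; python3 - <<'E'
# rotating about hinge by 5deg/row: shift in tool frame
from h import *
D=.205
for u in (0.5,1):
    t=radians(5*u); print(u, D*sin(t), D*(1-cos(t)))
E
```

```text
clock 12.15 loc [-0.0704 -0.0004  0.1944] shift tool [-0.0006 -0.0004  0.0018] turn units [ 0.005  0.023 -0.018]
joints [-0.78 -0.09  0.79  2.31  0.29  0.58 -0.48] [-6.3  2.5  7.5] [0.19 1.28 0.22] 0.015411553437226303
tool in plate [[0.94, -0.002, 0.341], [-0.002, -1.0, -0.0], [0.341, -0.0, -0.94]]
0.5 0.00894197440989388 0.00019511457571915134
1 0.017866927263269924 0.0007800868911921632
```

Request:
send_rows(
  series=[
    [[0.0045, 0, 0], [0, -0.25, 0]],
    [[0.0045, 0, 0], [0, -0.25, 0]],
    [[0.0045, 0, 0], [0, -0.25, 0]],
    [[0.0045, 0, 0], [0, -0.25, 0]],
    [[0.0045, 0, 0.0004], [0, -0.25, 0]],
    [[0.0045, 0, 0], [0, -0.25, 0]],
  ],
)

```text
clock: 12.9
tcp_pos: [0.4873, -0.1128, 0.2318]
orientation: [3.062, -0.44, 0.332]
contact_force: [-3.8, 0.8, 3.7]
grip_width: 0.0151
```

```bash
python3 goal.py .219 .205 0
```

```text
clock 12.9 loc [-0.0444 -0.0003  0.2018] shift tool [-0.0005 -0.0003  0.0016] turn units [-0.     0.035 -0.012]
joints [-0.77  0.07  0.91  2.16 -0.03  0.73 -0.14] [-3.8  0.8  3.7] [0.05 1.   0.21] 0.01508181024866213
tool in plate [[0.977, -0.001, 0.214], [-0.001, -1.0, 0.0], [0.214, -0.0, -0.977]]
```

Forces are small and the board is following. I continue to upright, with 10 rows left.

Request:
send_rows(
  series=[
    [[0.0045, 0, 0], [0, -0.25, 0]],
    [[0.0045, 0, 0], [0, -0.25, 0]],
    [[0.0045, 0, 0.0004], [0, -0.25, 0]],
    [[0.0045, 0, 0], [0, -0.25, 0]],
    [[0.0045, 0, 0], [0, -0.25, 0]],
    [[0.0045, 0, 0], [0, -0.25, 0]],
    [[0.0045, 0, 0], [0, -0.25, 0]],
    [[0.0045, 0, 0.0004], [0, -0.25, 0]],
    [[0.0045, 0, 0], [0, -0.25, 0]],
    [[0.0045, 0, 0], [0, -0.25, 0]],
    [[0, 0, 0], [0, 0, 0]],
    [[0, 0, 0], [0, 0, 0]],
  ],
)

```text
clock: 14.4
tcp_pos: [0.5308, -0.1252, 0.2364]
orientation: [-3.109, 0.448, 0.001]
contact_force: [-2.6, 5.0, 5.7]
grip_width: 0.0155
```

```bash
python3 goal.py 0 .205 0; python3 look.py 5
```

```text
clock 14.4 loc [0.0009 0.     0.2064] shift tool [-0.0009  0.      0.0014] turn units [-0.007  0.011 -0.019]
joints [-0.56  0.34  0.85  1.9  -0.29  1.03  0.13] [-2.6  5.   5.7] [0.99 1.09 0.31] 0.015512762551644903
tool in plate [[1.0, -0.002, -0.001], [-0.002, -1.0, 0.001], [-0.001, -0.001, -1.0]]
14.4 [0.0009 0.     0.2064] [-2.61  5.03  5.68] 0.015512762551644903
```

View pics/l5.png

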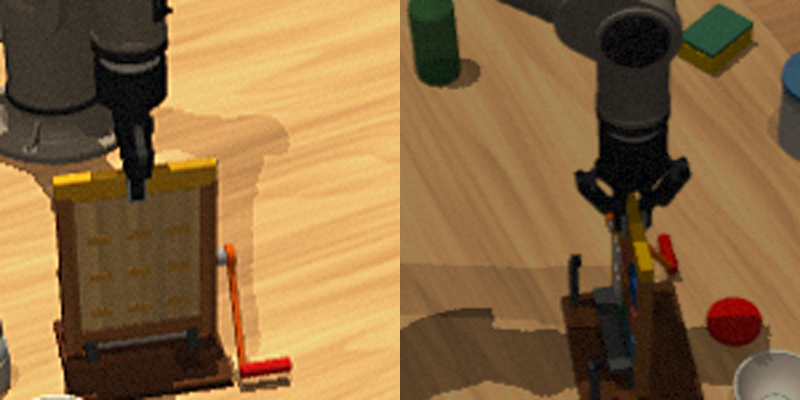

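The board stands upright in the gripper and the leg is down, with the bar at (265,366) in the left crop. I'll check it numerically.

```bash
python3 - <<'E'
from h import *
A=ld('scene_5.npy');B=ld('side_5.npy'); c=[]
for d in (A,B):
    hsv=cv2.cvtColor(d['frame'],cv2.COLOR_RGB2HSV)
    m=((hsv[...,0]<4)|(hsv[...,0]>176))&(hsv[...,1]>200)&(hsv[...,2]>60)
    k,l,s,ce=cv2.connectedComponentsWithStats(m.astype('uint8'))
    for i in range(1,k):
        if s[i,4]>30: print(s[i],ce[i].round(1))
        if 30<s[i,4]<200: c.append(ray(d,ce[i]))
x,e=tri(c);print(loc(x),np.round(e,4),'expect .0753 .136 -.007')
a=lambda u,v:ray(A,((u+.5)*.375-.5+240,(v+.5)*.375-.5+150))
b=lambda u,v:ray(B,((u-400+.5)*.425-.5+220,(v+.5)*.425-.5+150))
x,e=tri([a(54,182),b(653,270)]);print('rail -y backtop',loc(x),e)
x,e=tri([a(216,160),b(637,195)]);print('rail +y backtop',loc(x),e,'expect .008,+-.09,.24')
# bystander diffs
for n,d in(('scene',A),('side',B)):
    d0=ld(n+'0.npy')['frame']
    for nm,bx in {'scene':{'jar':(218,262,28,38),'bowl':(240,297,42,38),'lid':(293,300,28,20),'flask':(430,175,24,60),'mug':(394,185,22,26),'pot':(158,328,36,45),'brush':(105,277,70,35)},'side':{'jar':(316,327,30,36),'bowl':(360,299,42,38),'flask':(222,130,26,58),'mug':(178,180,24,28)}}[n].items():
        x,y,w_,h_=bx; f=cv2.absdiff(d0,d['frame'])[y:y+h_,x:x+w_].max(2); print(n,nm,f.mean().round(1),(f>40).mean().round(3))
E
```

```text
[330 284  19   8  86] [339.  287.4]
[295 302  24  19 351] [306.6 310.7]
[330 250   8  16  51] [333.4 256.3]
[351 277  22  19 332] [361.7 285.7]
[ 0.07556637  0.13512188 -0.00539081] [0.0018 0.0018] expect .0753 .136 -.007
rail -y backtop [ 0.00843233 -0.08810691  0.23858799] [np.float64(0.001465188987204159), np.float64(0.0014651889872040857)]
rail +y backtop [0.01004596 0.0719698  0.22275411] [np.float64(0.026782105395651297), np.float64(0.026782105395651415)] expect .008,+-.09,.24
scene jar 4.7 0.0
scene bowl 11.6 0.074
scene lid 53.8 0.488
scene flask 8.2 0.026
scene mug 22.8 0.184
scene pot 4.4 0.0
scene brush 4.3 0.0
side jar 8.4 0.006
side bowl 12.4 0.051
side flask 20.3 0.135
side mug 19.9 0.195
```

The board is upright and the leg is at its stop. The frame differences at the mug, flask and lid look like arm shadow, so I'll check them by eye.

```bash
python3 - <<'E'
from h import *
A0=ld('scene0.npy')['frame'];A=ld('scene_5.npy')['frame']
t=[]
for x,y in [(385,165),(430,170),(290,290)]:
    t.append(np.vstack([cv2.resize(i[y:y+70,x:x+60],(240,280)) for i in (A0,A)]))
cv2.imwrite('pics/cmp.png',np.hstack(t)[:,:,::-1])
E
```

```text
(no output)
```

View pics/cmp.png

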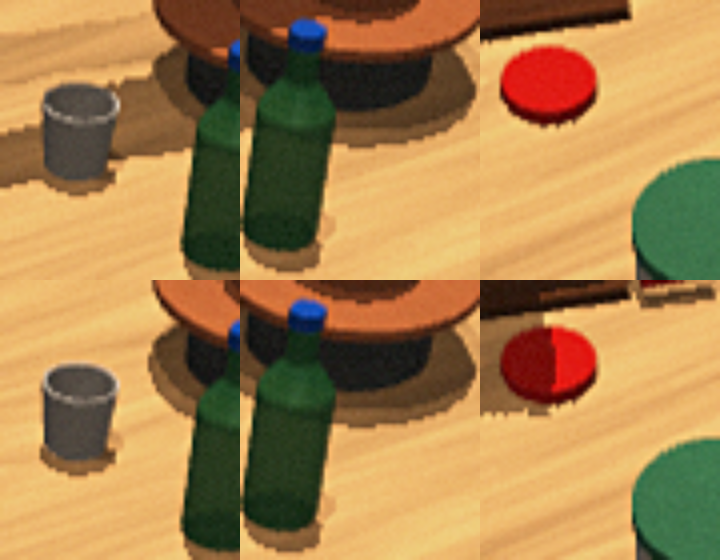

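Only the shadows changed: mug, bottle and lid are at the same pixels before and after. I hand in.

```bash
python3 -c "
from bench import r
print(r.hand_in()); o=r.get_obs(); print(o['clock'],o['tcp_pos'],o['grip_width'],o['contact_force'])"
```

```text
the job is handed in; nothing more can be done
None
the job is handed in; nothing more can be done
```

I flipped the prop leg down past top dead centre with closed fingers, then gripped the yellow rail and swung the board upright. I handed in at about 14.5 s with the rail still gripped.

**Last checks:**
- **Leg:** the foot bar measured at (75.6, 135.1, −5.4) mm from the hinge. Fully down with the board upright should be (75.3, 136, −7) mm.
- **Board:** the tool is vertical to about 0.1° over the hinge. The rail's −y corner measured at x = 8.4 mm and height 238.6 mm, where upright should give 8 and 240 mm.
- **Grip and force:** the fingers read 15.5 mm on the 16 mm rail, and the outside force was about 8 N.
- **Other things:** before-and-after pictures of the mug, bottle and lid show only shadows changed. The image differences at the jar, bowl, pot and brush were small.

**One check failed:** the rail's +y corner could not be measured, because its two camera rays missed by 27 mm. I probably picked its pixel wrongly in the side view, close to the gripper, and I did not use it.

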